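# Mix the amber stain on the touch mixer

## Robot

A 6-joint arm with a two-finger parallel gripper is mounted at the origin on the work surface. World frame = base frame: x ahead of the robot, y to its left, z up, the work surface at z = 0. Lengths are in m, angles in rad, forces in N, time in s.
With the tool pointing down it reaches from about 0.4 to 0.825 m from the base axis. Payload 7 kg.
Tool frame: the origin (TCP) lies midway between the tips of the shut fingers; the grasp point (between the pads) lies hold_point_z behind it (hold_point_z is the distance from the TCP to the grasp point, in m); z points along the fingers, y is the line along which they close (so a half turn about z gives the same grasp; the last joint's range is limited). The gripper opens to 88 mm and grips with 3 to 60 N. Pads are 19 mm wide; open, the fingers measure 130 mm over their backs; the gripper's body (78 mm by 193 mm) begins 47 mm behind the grasp point.
Start: joints at [1.567, 0.359, 0.012, 0, -1.224, -0.288], TCP at [0.194, 0.646, 0.227] pointing down, gripper open.
Joint ranges: [-3.07, 3.07], [-1.43, 2.12], [-1.02, 1.25], [-3.03, 1.67], [-3.05, -0], [-3.03, 3.03]. Speed limits (rad/s): [2.39, 2.39, 3.01, 3.14, 3.14, 3.14].

## Interface

Orientations are given as [roll, pitch, yaw] about the fixed x, y, z axes, in that order (R = Rz(yaw) Ry(pitch) Rx(roll)).
In Python, from station import * gives the robot as it stands.
- The arm moves only by the tool apply_moves, never from a script. Its argument "steps" is a list of rows, each an object with "translation": the shift along the world's x, y, z scaled (see below), a list of three; "rotation": the turn, a rotation vector about the world's x, y, z scaled (see below), a list of three. A call has exactly 10 rows; each row is the pose to reach, as a shift and turn from the pose commanded when the call began; what a row does not reach only later rows make up. The controller multiplies each number of a shift by 250 mm and each number of a turn by 30 degrees. A row lasts 1/12 s, in which the tool goes at most 41.7 mm and 7.16 degrees, less where a joint would pass 70% of its speed; a pose out of reach is approached as far as the arm can. A call with a number of a shift or a turn outside -1 to 1 is refused whole. A call with a gripper value outside its range is refused whole. "jaw" is the closure, from -1 (fully open) to 1 (shut), so that 0 is half open, set as the call begins (left out, the last holds). The fingers move at their own pace and stop on an object; "newtons" is the grip in N (left out, the last holds). Time passes only in rows, so rows that repeat a pose let the fingers close, or fill a call up. It gives the time, the measured TCP pose, the force, the opening and the grip force at its end, in the units of the state.
- get_state(): the state, without advancing time (a new reading comes with each control period).
- grab_frame(name): name is "scene" or "top" or "wrist"; returns the picture (420x560x3 uint8, blue, green, red); there is no depth.
- camera_model(name): a dict with "fx", "fy", "cx", "cy" (pixels), "xyz" and "rotation" of the camera in the world. Camera axes: x right, y down, z forward; pixel columns grow to the right and rows downward; lengths in m; the calibration is good to about 2 mm. A picture is of the moment at which its call begins: read the wrist's pose just before it. camera_model takes no time and is no camera call; for the wrist camera it gives the pose at the moment of the call.
- job_done(): hands the job in; it is judged then, once.
The state is a dict: "t": time; "q": joint angles; "qd": joint speeds; "joint_efforts": joint torques, N m; "eef_pos": TCP position; "ee_rot": TCP orientation; "force": force on the tool from outside, world axes, zero at the start; "moment": the same for the moment, N m; "width": finger opening in m; "gripper_force": force on a finger pad.
Only numpy, scipy, OpenCV 4.12 (cv2) and the standard library are available. Lean on these libraries where they do the work, as an engineer would, in place of code of your own. Each camera call takes 0.05 s, during which the arm holds its last target. There are 200 camera calls.

## Task

The amber stain has settled and needs a spell on the blue touch mixer. First swing the mixer's clear splash cover up until it stands upright, then bring the amber flask over, always upright, seat its round bulb in the orange sprung ring and press it straight down to, or nearly to, the bottom of the ring's travel. Finish while still holding the flask pressed down like that, cover still upright, without shifting the other things on the bench.

Things in the scene. Friction and masses are not known exactly. Their poses are not given: they have to be found in the camera images.
- mixer: blue touch mixer, fixed to the bench while you work, but its place and yaw differ from start to start. Housing 150 (its x) x 200 (its y) x 50 mm high; origin at the centre of its underside, z up. The orange sprung ring sits above it at (0, -20) mm in its x, y; the cover is hinged at its +y side. Two posts 20 mm wide or less, reaching 91 mm above the bench, carry the hinge at x = +-66 mm, y = 70 mm
- cover_hinge (a point): middle of the cover's hinge line, at (0, 70, 85) mm in the mixer's frame; the hinge line runs along the mixer's x
- cover_edge (a point): middle of the cover's free edge, a red round rail 10 mm thick and 118 mm long, parallel to the mixer's x, 95 mm from the hinge line. The cover is a clear sheet 4 mm thick, 118 mm wide (over the mixer's x), with red borders. It leans from the hinge towards the mixer's -y, over the ring
- cover (a joint): angle of the cover, rad: 0 lies level over the ring (edge towards the mixer's -y), 1.57 stands straight up, larger leans away to +y, stop at 2.5. Starts between 0.4 and 0.9. The hinge is stiff (0.12 N m of friction): it stays where it is left. A push towards the mixer's +y on the inner side of the free edge raises it with 1 to 4 N
- ring_seat (a point): centre of the orange sprung ring, a round bar 8 mm thick bent to a circle of 54 mm mean diameter (46 mm inside, 62 mm outside), level, 86 mm above the bench when unloaded; it goes down with the ring. 13 mm below it is a small steel plate that sinks with it
- ring (a joint): how far the ring is pressed down, m: 0 is up, 0.018 the bottom stop. The spring takes about 8 N of push beyond the flask's weight to reach the stop; the flask's own weight sinks it 3 mm at most
- amber_center (a point): the amber flask, point on its axis half-way up, 59 mm above its underside; z along its axis, up. Amber glass, 118 mm high, 0.11 to 0.22 kg, loose: foot 34 mm wide, round bulb 64 mm wide with its centre 33.5 mm above the underside, straight neck 26 mm wide from 64 to 104 mm up (the place to grip), lip 30 mm wide up to 108 mm, cork 24 mm wide on top
- amber_bulb (a point): centre of the amber flask's round bulb, 33.5 mm above its underside. Seated in the ring, it lies 24 mm above ring_seat
- green_center (a point): a bystander: the same flask in green glass, point half-way up. Leave it alone
- jar: bystander: short glass jar with red lid, 60 mm wide, 75 mm high, origin under its centre. Leave it alone
- glue: bystander: slim white bottle with orange cap, 40 mm wide, 110 mm high, origin under its centre. Leave it alone
- tin: bystander: yellow tin, 90 mm wide, 100 mm high, origin under its centre. Leave it alone
- driver: bystander: screwdriver lying on the bench. Leave it alone
- brush: bystander: brush lying on the bench. Leave it alone
There are look-alikes about, which are no part of the job. Of the things that look like the part that bears amber_center, the middle-sized one is meant.

How it is judged:
On the way, in this order (a step that is already met when the one before it is completed fails the run):
1. the splash cover stands upright (value of joint cover between 1.4 and 1.74 rad), for 0.3 s.
2. the amber flask is seated upright in the ring and pressed down (horizontal distance between amber_bulb and ring_seat below 0.006 m and z of amber_bulb in the frame of ring_seat between 0.018 and 0.028 m and angle between amber_center's own z axis and vertical below 0.17 rad and value of joint ring above 0.012 m and contact force between amber and mixer above 4 N and contact force between the fingers and amber above 1.5 N), for 0.3 s.
At the end, for the whole second after the job is handed in: Through the last second: cover 1.40 to 1.74 rad; amber bulb within 6 mm of the ring's axis, 18 to 28 mm above its centre; flask within 10 degrees of upright, at rest; ring at least 12 of 18 mm down, over 4 N between flask and mixer; fingers on the flask with over 1.5 N (all of step 1 and all of step 2 and linear speed of amber below 0.02 m/s); the arm keeps its last pose, push and grip.
It fails at once if a bystander is shifted by more than 3 cm (distance of any of green_center, jar, glue, tin, driver, brush from where it was at the start of the episode above 0.03 m).
It fails at once if the amber flask is tipped more than 35 degrees (angle between amber_center's own z axis and vertical above 0.61 rad).
It also fails if it takes over 69 s, if anything falls off the work surface, if the arm or the gripper's body presses on something with over 40 N, if the wrist force passes 120 N, or if a joint passes its speed limit or range.

## Working session

There is one attempt and no reset: what is moved stays moved. The work goes in short steps, Python scripts to look and compute and a tool call to move; the robot and the scene stay as the last step left them, time stands still between calls to the robot, and variables do not carry over. Pictures are saved under pics/ and viewed, at most 10 in all, crops included, and the job is handed in when it is done.

Besides the shell and the picture viewer there is one more tool, called after "Emit:" by a JSON object that holds its "name" and its "arguments". apply_moves: Moves the arm, as the interface text tells. Shifts and turns lie within -1 to 1; 1 stands for 250 mm of shift or 30 degrees of turn. Its arguments: {"type":"object","properties":{"steps":{"type":"array"},"jaw":{"type":"number"},"newtons":{"type":"number"}},"required":["steps"]}

```bash
mkdir -p pics
python3 - <<'E'
from station import *
import cv2,json
s=get_state();print(s)
for n in("scene","top"):
    print(n,camera_model(n)); cv2.imwrite(f"pics/{n}0.png",cv2.resize(grab_frame(n),(800,600),interpolation=cv2.INTER_CUBIC))
E
```

```text
{'t': 0.0, 'q': array([ 1.56710357e+00,  3.59411027e-01,  1.10433489e-02, -3.44823612e-04,
       -1.22410813e+00, -2.88093618e-01]), 'qd': array([ 0.0007917 , -0.00079218,  0.00053898,  0.00110076,  0.00059967,
        0.00016227]), 'joint_efforts': array([-1.18912860e-03, -5.82718134e+01,  2.93078935e+01,  6.99760392e+00,
        6.88961009e-03, -1.47287392e-04]), 'eef_pos': array([0.19406415, 0.64597892, 0.22560129]), 'ee_rot': array([ 3.13989028e+00, -1.66434438e-04, -2.91903672e-01]), 'force': array([ 0.54057261, -0.22148024,  0.67243594]), 'moment': array([ 0.10850251, -0.01563004,  0.04895963]), 'gripper_force': 0.0, 'width': 0.08785720084320142}
scene {'fx': 444.3401808410103, 'fy': 444.3401808410103, 'cx': 283.049434685262, 'cy': 200.85993398993128, 'xyz': array([1.22898574, 0.55100059, 0.67120151]), 'rotation': array([-2.15374131e+00, -1.73598848e-03,  2.20778732e+00])}
top {'fx': 385.1299474587261, 'fy': 385.1299474587261, 'cx': 278.331129165574, 'cy': 212.15213328730326, 'xyz': array([0.44416673, 0.04432238, 1.0046263 ]), 'rotation': array([-3.07800555,  0.00992948, -1.55780066])}
```

View pics/scene0.png

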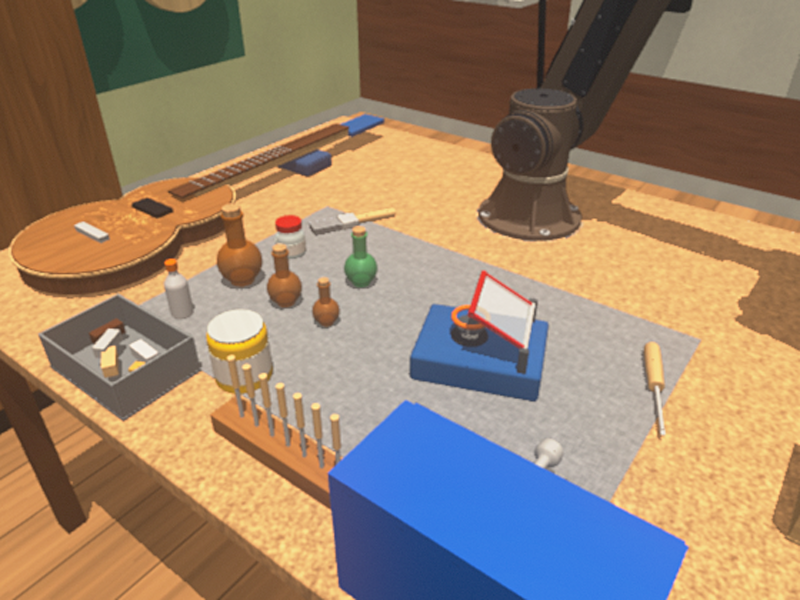

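View pics/top0.png

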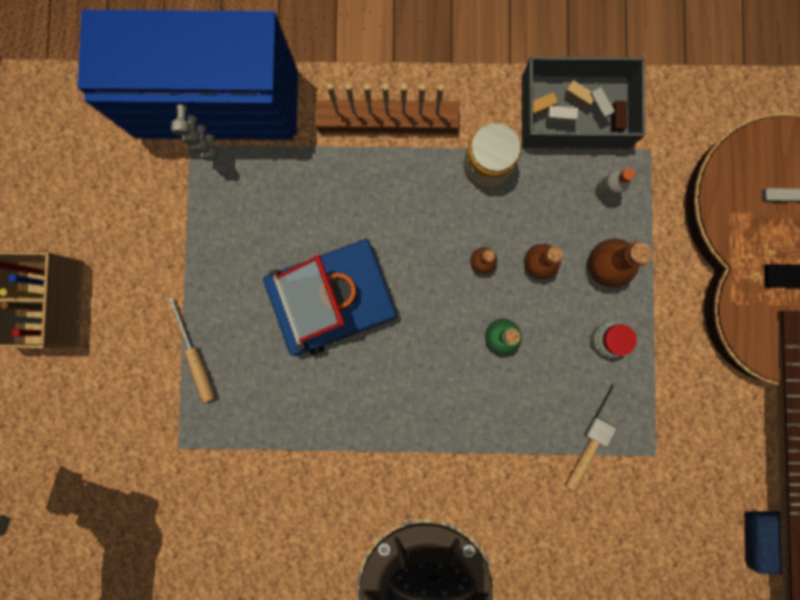

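Top view (800x600): the amber look-alikes are small (484,261), middle (543,261) and large (613,262), plus the green flask at (503,337). I choose the middle one. The mixer is at (331,297), with its hinge side towards the image left. Next is a close crop.

Run:
```python
import cv2,numpy as np
from station import *
def crop(im,u,v,w):
    c=im[v:v+w*3//4,u:u+w]; c=cv2.resize(c,(400,300),interpolation=cv2.INTER_CUBIC);return c
t=grab_frame("top");s=grab_frame("scene")
# top mixer from (180,160) w100 (x4); top flasks (320,160) w100... 
a=np.hstack([crop(t,180,160,100),crop(t,325,150,100)])
b=np.hstack([crop(s,280,185,120),crop(s,150,140,120)])
cv2.imwrite("pics/m.png",np.vstack([a,b]))
```

```text
(no output)
```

View pics/m.png

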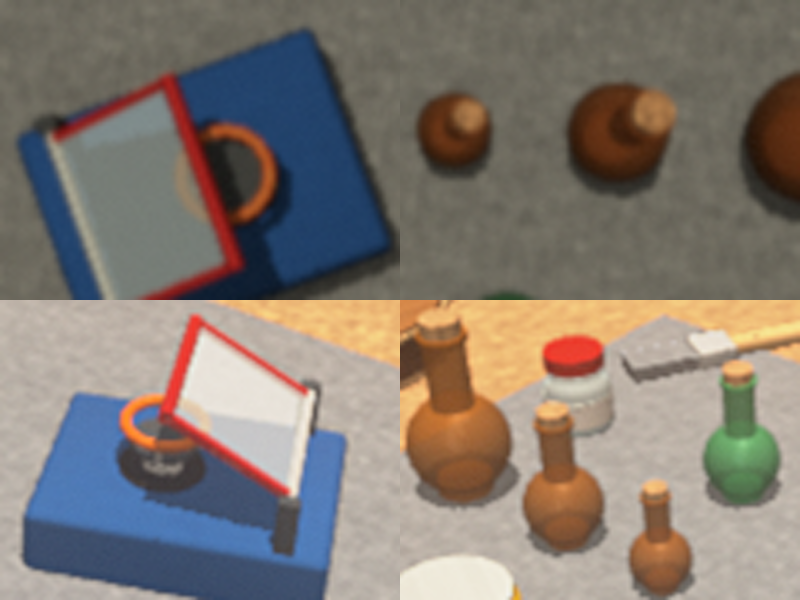

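The crops show the middle flask clearly (green matches it in size). Its bulb is at top crop (620,131) and its cork at (655,110). The ring centre is at (230,173), and the red rail runs from (170,82) to (233,265).

```bash
cat > h.py <<'E'
import numpy as np
from scipy.spatial.transform import Rotation as R
from station import *
def ray(n,uv,m=None):
    m=m or camera_model(n)
    d=R.from_euler('xyz',m['rotation']).as_matrix()@np.array([(uv[0]-m['cx'])/m['fx'],(uv[1]-m['cy'])/m['fy'],1])
    return np.array(m['xyz']),d/np.linalg.norm(d)
def onz(n,uv,z,m=None):
    o,d=ray(n,uv,m);return o+d*(z-o[2])/d[2]
def tri(l):
    A=0;b=0
    for r in l:
        o,d=ray(*r);P=np.eye(3)-np.outer(d,d);A=A+P;b=b+P@o
    return np.linalg.solve(A,b)
E
python3 - <<'E'
from h import *
np.set_printoptions(precision=4,suppress=True)
T=lambda u,v:(180+u/4,160+v/4)
c=[onz("top",T(*p),.05) for p in((22,135),(307,30),(390,245))]
print("corners",c,np.linalg.norm(c[1]-c[0]),np.linalg.norm(c[2]-c[1]))
d=c[0]-c[1];print("y axis yaw",np.degrees(np.arctan2(d[1],d[0])));d=c[1]-c[2];print("x axis",np.degrees(np.arctan2(d[1],d[0])), "mid",(c[0]+c[2])/2)
print("ring",onz("top",T(230,173),.086),onz("scene",(329.5,221.6),.086))
e1=tri([("top",T(170,82)),("scene",(338.5,191))]);e2=tri([("top",T(233,265)),("scene",(330.4,218.6))]);print("edge",e1,e2)
e1=tri([("top",T(170,82)),("scene",(330.4,218.6))]);e2=tri([("top",T(233,265)),("scene",(338.5,191))]);print("edge swapped",e1,e2,np.linalg.norm(e1-e2))
print("flask",onz("top",(380,182.75),.0335),onz("top",(388.75,177.5),.118),onz("scene",(199.2,202.1),.0335),onz("scene",(196.5,173),.118))
for n,p,z in(("green",(503,337),.03),("small",(484,261),.02),("large",(613,262),.05),("jar",(615,340),.06),("tin",(494,150),.1)):print(n,onz("top",(p[0]*.7,p[1]*.7),z))
w=camera_model("wrist");s=get_state();Rt=R.from_euler('xyz',s['ee_rot']);print("wrist in tool",Rt.inv().apply(w['xyz']-s['eef_pos']),w, (Rt.inv()*R.from_euler('xyz',w['rotation'])).as_matrix())
try: print(hold_point_z)
except Exception as e: print(e)
E
```

```text
corners [array([0.548, 0.287, 0.05 ]), array([0.6162, 0.1101, 0.05  ]), array([0.4822, 0.0564, 0.05  ])] 0.18962050359137114 0.14434810308546855
y axis yaw 111.06830108688152
x axis 21.848746099094946 mid [0.5151 0.1717 0.05  ]
ring [0.5227 0.1523 0.086 ] [0.5207 0.1573 0.086 ]
edge [0.5566 0.1813 0.1939] [0.4734 0.144  0.0616]
edge swapped [0.5693 0.1837 0.1336] [0.4662 0.1442 0.1344] 0.1103728321554808
flask [ 0.5837 -0.2017  0.0335] [ 0.584  -0.2006  0.118 ] [ 0.5854 -0.1944  0.0335] [ 0.5814 -0.1958  0.118 ]
green [ 0.4484 -0.132   0.03  ]
small [ 0.5845 -0.0995  0.02  ]
large [ 0.5811 -0.3193  0.05  ]
jar [ 0.4456 -0.3173  0.06  ]
tin [ 0.7604 -0.104   0.1   ]
wrist in tool [ 0.0767 -0.0005 -0.158 ] {'fx': 314.2192793603675, 'fy': 314.2192793603675, 'cx': 277.83075161465706, 'cy': 207.66844473106454, 'xyz': array([0.2678, 0.6248, 0.3841]), 'rotation': array([ 2.8577, -0.0013, -1.8627])} [[-0.     -0.9599 -0.2802]
 [ 1.     -0.0001  0.0003]
 [-0.0003 -0.2802  0.9599]]
0.0188
```

Mixer centre is about (0.515, 0.172) with yaw about 21.5°. The cover is at about 0.54 rad and the flask at (0.584, -0.198). I'll move to the -y side of the rail with the jaw shut and the tool x axis along the mixer's -y.

Emit:
{"name": "apply_moves", "arguments": {"steps": [{"translation": [0.68, -1, 0.1], "rotation": [0, 0, -0.9]}, {"translation": [0.68, -1, 0.1], "rotation": [0, 0, -0.9]}, {"translation": [0.68, -1, 0.1], "rotation": [0, 0, -0.9]}, {"translation": [0.68, -1, 0.1], "rotation": [0, 0, -0.9]}, {"translation": [0.68, -1, 0.1], "rotation": [0, 0, -0.9]}, {"translation": [0.68, -1, 0.1], "rotation": [0, 0, -0.9]}, {"translation": [0.68, -1, 0.1], "rotation": [0, 0, -0.9]}, {"translation": [0.68, -1, 0.1], "rotation": [0, 0, -0.9]}, {"translation": [0.68, -1, 0.1], "rotation": [0, 0, -0.9]}, {"translation": [0.68, -1, 0.1], "rotation": [0, 0, -0.9]}], "jaw": 1, "newtons": 20}}

```text
t: 1.03
eef_pos: [0.3646, 0.3959, 0.2518]
ee_rot: [-3.141, 0.0, -0.765]
force: [-0.5, -0.3, -0.4]
width: 0.0268
gripper_force: 0.0
```

Emit:
{"name": "apply_moves", "arguments": {"steps": [{"translation": [0.68, -1, 0], "rotation": [0, 0, -0.83]}, {"translation": [0.68, -1, 0], "rotation": [0, 0, -0.83]}, {"translation": [0.68, -1, 0], "rotation": [0, 0, -0.83]}, {"translation": [0.68, -1, 0], "rotation": [0, 0, -0.83]}, {"translation": [0.68, -1, 0], "rotation": [0, 0, -0.83]}, {"translation": [0.68, -1, 0], "rotation": [0, 0, -0.83]}, {"translation": [0.68, -1, 0], "rotation": [0, 0, -0.83]}, {"translation": [0.68, -1, 0], "rotation": [0, 0, -0.83]}, {"translation": [0.68, -1, 0], "rotation": [0, 0, -0.83]}, {"translation": [0.68, -1, 0], "rotation": [0, 0, -0.83]}]}}

```text
t: 1.87
eef_pos: [0.5343, 0.1468, 0.2508]
ee_rot: [3.14, -0.0, -1.199]
force: [-0.6, 0.3, -1.3]
width: 0.0003
gripper_force: 0.0
```

Emit:
{"name": "apply_moves", "arguments": {"steps": [{"translation": [0.016, -0.14, 0], "rotation": [0, 0, 0]}, {"translation": [0.016, -0.14, -0.1], "rotation": [0, 0, 0]}, {"translation": [0.016, -0.14, -0.2], "rotation": [0, 0, 0]}, {"translation": [0.016, -0.14, -0.2], "rotation": [0, 0, 0]}, {"translation": [0.016, -0.14, -0.2], "rotation": [0, 0, 0]}, {"translation": [0.016, -0.14, -0.2], "rotation": [0, 0, 0]}, {"translation": [0.016, -0.14, -0.2], "rotation": [0, 0, 0]}, {"translation": [0.016, -0.14, -0.2], "rotation": [0, 0, 0]}, {"translation": [0.016, -0.14, -0.2], "rotation": [0, 0, 0]}, {"translation": [0.016, -0.14, -0.2], "rotation": [0, 0, 0]}]}}

```text
t: 2.7
eef_pos: [0.5384, 0.1117, 0.2022]
ee_rot: [-3.141, 0.0, -1.197]
force: [-0.0, -0.2, 0.2]
width: 0.0009
gripper_force: 0.0
```

Run:
```python
from h import *
import cv2
m=camera_model("wrist");f=grab_frame("wrist");cv2.imwrite("pics/w1.png",cv2.resize(f,(800,600),interpolation=cv2.INTER_CUBIC))
import pickle;pickle.dump(m,open("w1.pkl","wb"))
```

```text
(no output)
```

View pics/w1.png

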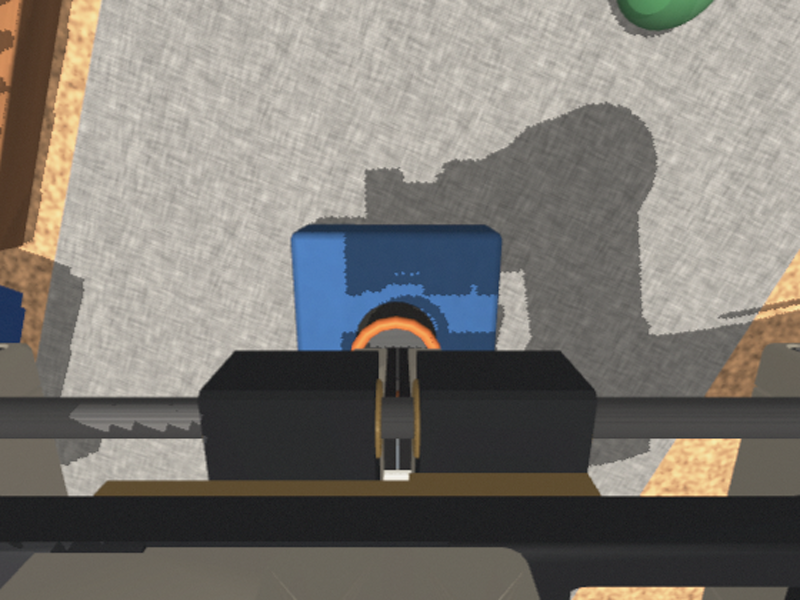

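The wrist view is well aligned. The ring is centred at column 397, with its front outer rim at row 318. The housing's front top corners are at (293,233) and (500,233).

Run:
```python
from h import *
import pickle;m=pickle.load(open("w1.pkl","rb"))
a=onz("wrist",(293*.7,231*.7),.05,m);b=onz("wrist",(501*.7,231*.7),.05,m)
d=a-b;print(a,b,np.linalg.norm(d));y=np.degrees(np.arctan2(d[1],d[0]));print("yaw",y)
c,s=np.cos(np.radians(y)),np.sin(np.radians(y));Y=np.array([-s,c])
mid=(a+b)[:2]/2;print("ring from housing",mid+.08*Y,"front rim->ring",onz("wrist",(397*.7,318*.7),.088,m)[:2]+.031*Y, "Y",Y)
```

```text
[0.61828301 0.1079901  0.05      ] [0.48453277 0.05557674 0.05      ] 0.1436533569958834
yaw 21.398966099346875
ring from housing [0.52221909 0.15626841] front rim->ring [0.52167108 0.15755271] Y [-0.36485998  0.9310624 ]
```

Emit:
{"name": "apply_moves", "arguments": {"steps": [{"translation": [0, 0, -0.1], "rotation": [0, 0, 0]}, {"translation": [0, 0, -0.2], "rotation": [0, 0, 0]}, {"translation": [0, 0, -0.3], "rotation": [0, 0, 0]}, {"translation": [0, 0, -0.35], "rotation": [0, 0, 0]}, {"translation": [0, 0, -0.35], "rotation": [0, 0, 0]}, {"translation": [-0.02, 0.05, -0.35], "rotation": [0, 0, 0]}, {"translation": [-0.03, 0.08, -0.35], "rotation": [0, 0, 0]}, {"translation": [-0.04, 0.1, -0.35], "rotation": [0, 0, 0]}, {"translation": [-0.04, 0.1, -0.35], "rotation": [0, 0, 0]}, {"translation": [-0.04, 0.1, -0.35], "rotation": [0, 0, 0]}]}}

```text
t: 3.58
eef_pos: [0.5284, 0.1369, 0.1148]
ee_rot: [-3.14, 0.0, -1.197]
force: [1.0, -0.7, -0.9]
width: 0.0006
gripper_force: 0.0
```

Emit:
{"name": "apply_moves", "arguments": {"steps": [{"translation": [-0.007, 0.017, 0], "rotation": [0, 0, 0]}, {"translation": [-0.013, 0.034, 0.005], "rotation": [0, 0, 0]}, {"translation": [-0.02, 0.05, 0.01], "rotation": [0, 0, 0]}, {"translation": [-0.026, 0.067, 0.02], "rotation": [0, 0, 0]}, {"translation": [-0.033, 0.084, 0.035], "rotation": [0, 0, 0]}, {"translation": [-0.04, 0.101, 0.05], "rotation": [0, 0, 0]}, {"translation": [-0.046, 0.118, 0.065], "rotation": [0, 0, 0]}, {"translation": [-0.053, 0.134, 0.08], "rotation": [0, 0, 0]}, {"translation": [-0.059, 0.151, 0.095], "rotation": [0, 0, 0]}, {"translation": [-0.066, 0.168, 0.11], "rotation": [0, 0, 0]}]}}

```text
t: 4.42
eef_pos: [0.5129, 0.1772, 0.1436]
ee_rot: [-3.139, -0.002, -1.198]
force: [1.9, -4.2, 3.8]
width: 0.0005
gripper_force: 2.5
```

Emit:
{"name": "apply_moves", "arguments": {"steps": [{"translation": [-0.007, 0.017, 0.008], "rotation": [0, 0, 0]}, {"translation": [-0.013, 0.034, 0.016], "rotation": [0, 0, 0]}, {"translation": [-0.02, 0.05, 0.024], "rotation": [0, 0, 0]}, {"translation": [-0.026, 0.067, 0.03], "rotation": [0, 0, 0]}, {"translation": [-0.033, 0.084, 0.036], "rotation": [0, 0, 0]}, {"translation": [-0.04, 0.101, 0.04], "rotation": [0, 0, 0]}, {"translation": [-0.046, 0.118, 0.044], "rotation": [0, 0, 0]}, {"translation": [-0.053, 0.134, 0.048], "rotation": [0, 0, 0]}, {"translation": [-0.059, 0.151, 0.05], "rotation": [0, 0, 0]}, {"translation": [-0.066, 0.168, 0.05], "rotation": [0, 0, 0]}]}}

```text
t: 5.25
eef_pos: [0.4949, 0.2209, 0.154]
ee_rot: [3.141, 0.0, -1.197]
force: [0.8, -0.9, 0.8]
width: 0.0005
gripper_force: 0.8
```

Run:
```python
from h import *
import cv2
s=get_state();print(s['eef_pos'],s['force'])
f=grab_frame("scene")[130:310,270:510];g=grab_frame("top")[130:310,140:380]
cv2.imwrite("pics/s2.png",np.hstack([cv2.resize(i,(400,300),interpolation=cv2.INTER_CUBIC) for i in(f,g)]))
```

```text
[0.49489563 0.22094084 0.15401399] [ 0.81997628 -0.87285204  0.83163777]
```

View pics/s2.png

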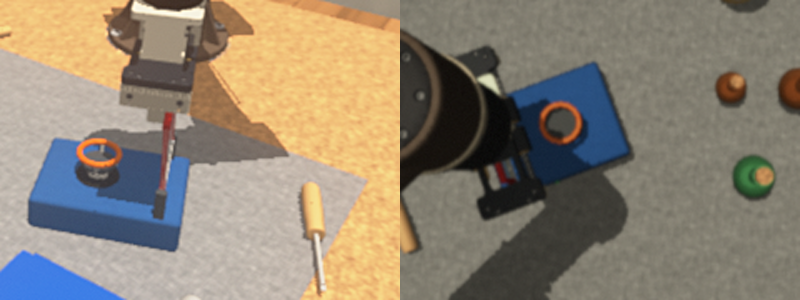

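Both views show the cover near upright and clear of the posts. I'll back off, rise, and go above the flask. I'll check the cover from there.

Emit:
{"name": "apply_moves", "arguments": {"steps": [{"translation": [0.03, -0.075, 0], "rotation": [0, 0, 0]}, {"translation": [0.059, -0.15, 0], "rotation": [0, 0, 0]}, {"translation": [0.088, -0.224, 0], "rotation": [0, 0, 0]}, {"translation": [0.088, -0.25, 0.1], "rotation": [0, 0, 0]}, {"translation": [0.088, -0.25, 0.2], "rotation": [0, 0, 0]}, {"translation": [0.1, -0.35, 0.3], "rotation": [0, 0, -0.1]}, {"translation": [0.12, -0.5, 0.38], "rotation": [0, 0, -0.2]}, {"translation": [0.15, -0.65, 0.38], "rotation": [0, 0, -0.4]}, {"translation": [0.17, -0.8, 0.38], "rotation": [0, 0, -0.6]}, {"translation": [0.2, -0.95, 0.38], "rotation": [0, 0, -0.71]}], "jaw": 1}}

```text
t: 6.18
eef_pos: [0.5449, -0.0183, 0.2495]
ee_rot: [-3.141, 0.001, -1.575]
force: [-0.4, 0.6, -0.3]
width: 0.0007
gripper_force: 0.0
```

Emit:
{"name": "apply_moves", "arguments": {"steps": [{"translation": [0.1, -0.17, 0], "rotation": [0, 0, 0]}, {"translation": [0.15, -0.33, 0], "rotation": [0, 0, 0]}, {"translation": [0.16, -0.5, 0], "rotation": [0, 0, 0]}, {"translation": [0.16, -0.6, 0], "rotation": [0, 0, 0]}, {"translation": [0.16, -0.6, 0], "rotation": [0, 0, 0]}, {"translation": [0.16, -0.6, 0], "rotation": [0, 0, 0]}, {"translation": [0.16, -0.6, 0], "rotation": [0, 0, 0]}, {"translation": [0.16, -0.6, 0], "rotation": [0, 0, 0]}, {"translation": [0.16, -0.6, 0], "rotation": [0, 0, 0]}, {"translation": [0.16, -0.6, 0], "rotation": [0, 0, 0]}], "jaw": 0.2}}

```text
t: 7.02
eef_pos: [0.5853, -0.1659, 0.2493]
ee_rot: [-3.141, 0.0, -1.568]
force: [0.3, 0.7, -0.7]
width: 0.0352
gripper_force: 0.0
```

Run:
```python
from h import *
import cv2,pickle
s=get_state();print(s['eef_pos'],s['width'])
g=grab_frame("top");f=grab_frame("scene");m=camera_model("wrist");w=grab_frame("wrist");pickle.dump(m,open("w2.pkl","wb"))
Z=lambda i,u,v,a:cv2.resize(i[v:v+a*3//4,u:u+a],(400,300),interpolation=cv2.INTER_CUBIC)
cv2.imwrite("pics/s3.png",np.vstack([np.hstack([Z(f,290,180,120),Z(g,180,160,100)]),np.hstack([cv2.resize(w,(400,300),interpolation=cv2.INTER_AREA),Z(w,180,200,200)])]))
```

```text
[ 0.58532763 -0.16592028  0.24928266] 0.03519521493876227
```

View pics/s3.png

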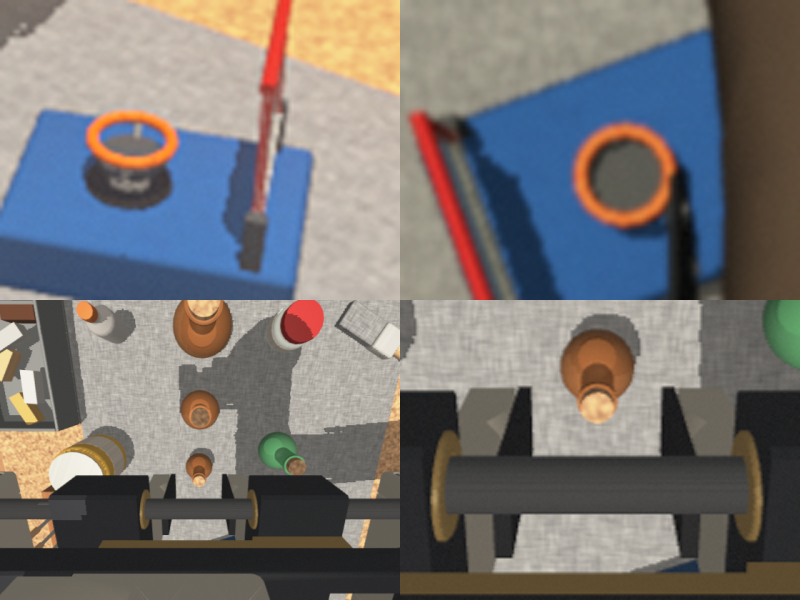

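The cover is near vertical: the rail's near end is at scene crop (270,85) and top crop (417,117). The ring is at top crop (225,175). In the wrist view the middle flask's cork is at (200,114) of 400x300.

Run:
```python
from h import *
import pickle;m=pickle.load(open("w2.pkl","rb"))
np.set_printoptions(precision=4,suppress=True)
e=tri([("top",(180+18/4,160+117/4)),("scene",(290+270/3.333,180+86/3.333))]);print("rail end",e)
X=np.array([.931,.365]);Y=np.array([-.365,.931])
r=[onz("top",(236.25,203.75),.086),onz("scene",(329.9,222),.086)];print("ring",r)
R0=np.array([.522,.156]);c=R0+.02*Y
for p in(e,onz("top",(184.5,189.25),.18)):print("rail in mixer",X@(p[:2]-c),Y@(p[:2]-c))
print("flask",onz("wrist",(280,161),.118,m),onz("wrist",(280,154),.0335,m))
o,d=ray("wrist",(0,0),m);s=get_state();print(s['eef_pos'])
# control: project TCP
Rm=R.from_euler('xyz',m['rotation']).as_matrix();v=Rm.T@(s['eef_pos']-m['xyz']);print("tcp px",m['fx']*v[0]/v[2]+m['cx'],m['fy']*v[1]/v[2]+m['cy'])
```

```text
rail end [0.5427 0.2578 0.1809]
ring [array([0.5215, 0.1553, 0.086 ]), array([0.5214, 0.1588, 0.086 ])]
rail in mixer 0.05639812035248597 0.06722348782265551
rail in mixer 0.056762577234329016 0.06560054243654621
flask [ 0.5846 -0.202   0.118 ] [ 0.584  -0.1986  0.0335]
[ 0.5853 -0.1663  0.2493]
tcp px 279.79177558925016 258.68493424807576
```

Cover at about 1.53 rad, which is good. Flask at (0.584, -0.200). I'll go down around the neck.

Emit:
{"name": "apply_moves", "arguments": {"steps": [{"translation": [-0.004, -0.136, 0], "rotation": [0, 0, 0]}, {"translation": [-0.004, -0.136, 0], "rotation": [0, 0, 0]}, {"translation": [-0.004, -0.136, -0.15], "rotation": [0, 0, 0]}, {"translation": [-0.004, -0.136, -0.3], "rotation": [0, 0, 0]}, {"translation": [-0.004, -0.136, -0.4], "rotation": [0, 0, 0]}, {"translation": [-0.004, -0.136, -0.48], "rotation": [0, 0, 0]}, {"translation": [-0.004, -0.136, -0.56], "rotation": [0, 0, 0]}, {"translation": [-0.004, -0.136, -0.64], "rotation": [0, 0, 0]}, {"translation": [-0.004, -0.136, -0.72], "rotation": [0, 0, 0]}, {"translation": [-0.004, -0.136, -0.72], "rotation": [0, 0, 0]}], "jaw": -0.15}}

```text
t: 8.0
eef_pos: [0.5816, -0.2005, 0.065]
ee_rot: [3.135, 0.001, -1.57]
force: [-0.4, -0.0, -0.5]
width: 0.0503
gripper_force: 0.0
```

Run:
```python
from h import *
import cv2,pickle
s=get_state();print(s['eef_pos'],s['width'],s['force'])
m=camera_model("wrist");w=grab_frame("wrist");f=grab_frame("scene")
Z=lambda i,u,v,a:cv2.resize(i[v:v+a*3//4,u:u+a],(400,300),interpolation=cv2.INTER_CUBIC)
cv2.imwrite("pics/s4.png",np.hstack([Z(f,140,130,120),Z(w,180,180,200)]))
```

```text
[ 0.58156175 -0.20050468  0.0650486 ] 0.05028936468225029 [-0.44286635 -0.02034658 -0.53055744]
```

View pics/s4.png

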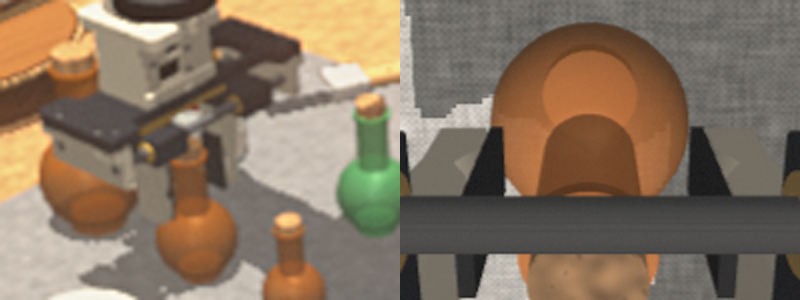

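The neck is between the fingers, with the bulb centre at wrist crop (590,121). I'll close the jaw and lift.

Emit:
{"name": "apply_moves", "arguments": {"steps": [{"translation": [0, 0, 0.01], "rotation": [0, 0, 0]}, {"translation": [0, 0, 0.01], "rotation": [0, 0, 0]}, {"translation": [0, 0, 0.01], "rotation": [0, 0, 0]}, {"translation": [0, 0, 0.01], "rotation": [0, 0, 0]}, {"translation": [0, 0, 0.01], "rotation": [0, 0, 0]}, {"translation": [0, 0, 0.01], "rotation": [0, 0, 0]}, {"translation": [0, 0, 0.01], "rotation": [0, 0, 0]}, {"translation": [0, 0, 0.01], "rotation": [0, 0, 0]}, {"translation": [0, 0, 0.01], "rotation": [0, 0, 0]}, {"translation": [0, 0, 0.01], "rotation": [0, 0, 0]}], "jaw": 1, "newtons": 35}}

```text
t: 8.93
eef_pos: [0.5849, -0.2013, 0.0727]
ee_rot: [-3.14, -0.001, -1.569]
force: [-1.2, -1.3, 7.1]
width: 0.0277
gripper_force: 35.0
```

Emit:
{"name": "apply_moves", "arguments": {"steps": [{"translation": [0, 0, 0.04], "rotation": [0, 0, 0]}, {"translation": [0, 0, 0.1], "rotation": [0, 0, 0]}, {"translation": [0, 0, 0.2], "rotation": [0, 0, 0]}, {"translation": [0, 0, 0.3], "rotation": [0, 0, 0]}, {"translation": [0, 0, 0.4], "rotation": [0, 0, 0]}, {"translation": [0, 0, 0.5], "rotation": [0, 0, 0]}, {"translation": [0, 0, 0.56], "rotation": [0, 0, 0]}, {"translation": [0, 0, 0.6], "rotation": [0, 0, 0]}, {"translation": [0, 0, 0.6], "rotation": [0, 0, 0]}, {"translation": [0, 0, 0.6], "rotation": [0, 0, 0]}]}}

```text
t: 9.77
eef_pos: [0.5839, -0.2008, 0.2213]
ee_rot: [3.142, 0.001, -1.57]
force: [-0.1, -0.5, -2.5]
width: 0.0277
gripper_force: 35.0
```

Run:
```python
from h import *
import cv2
m=camera_model("wrist");s=get_state();print(s['eef_pos'],s['width'],s['force'],s['gripper_force'])
w=grab_frame("wrist")
cv2.imwrite("pics/s5.png",cv2.resize(w[150:360,140:420],(800,600),interpolation=cv2.INTER_CUBIC))
Rm=R.from_euler('xyz',m['rotation']).as_matrix()
def px(p): v=Rm.T@(p-m['xyz']);return np.array([m['fx']*v[0]/v[2]+m['cx'],m['fy']*v[1]/v[2]+m['cy']])
t=s['eef_pos'];g=t+[0,0,.0188]
for dy in(-.005,0,.005):
  b=px(g+[0,dy,-.0505]);print(dy,"bulb px",b,"crop",(b-[140,150])*800/280)
```

```text
[ 0.58386598 -0.20082554  0.22126401] 0.02771371971242584 [-0.05017849 -0.50838894 -2.45134379] 34.99972879886627
-0.005 bulb px [279.55297851 230.28785891] crop [398.72279575 229.39388261]
0 bulb px [279.53229439 237.54869867] crop [398.66369827 250.13913904]
0.005 bulb px [279.51189368 244.71005402] crop [398.60541051 270.60015435]
```

View pics/s5.png

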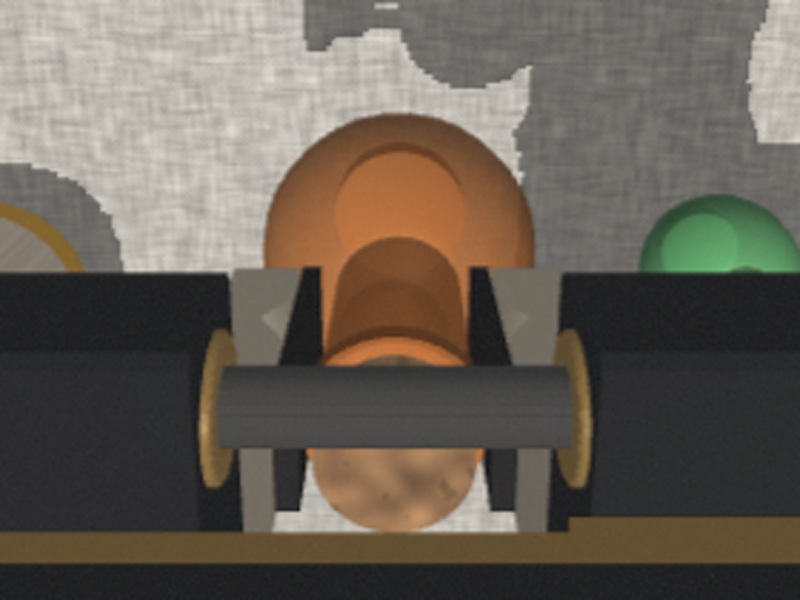

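The flask is held upright. Its bulb outline spans columns 265 to 535 with its top at row 113, so it lies on the tool axis within about 2 mm. I'll carry it over the ring.

Emit:
{"name": "apply_moves", "arguments": {"steps": [{"translation": [-0.01, 0.05, 0], "rotation": [0, 0, 0.07]}, {"translation": [-0.02, 0.13, 0], "rotation": [0, 0, 0.14]}, {"translation": [-0.03, 0.22, 0], "rotation": [0, 0, 0.21]}, {"translation": [-0.04, 0.31, 0], "rotation": [0, 0, 0.28]}, {"translation": [-0.06, 0.4, 0], "rotation": [0, 0, 0.36]}, {"translation": [-0.08, 0.5, 0], "rotation": [0, 0, 0.43]}, {"translation": [-0.09, 0.6, 0], "rotation": [0, 0, 0.5]}, {"translation": [-0.1, 0.69, 0], "rotation": [0, 0, 0.57]}, {"translation": [-0.11, 0.77, 0], "rotation": [0, 0, 0.64]}, {"translation": [-0.12, 0.8, 0], "rotation": [0, 0, 0.713]}]}}

```text
t: 10.65
eef_pos: [0.5532, 0.0014, 0.2202]
ee_rot: [3.14, 0.001, -1.191]
force: [0.1, 0.8, -1.9]
width: 0.0279
gripper_force: 35.0
```

Emit:
{"name": "apply_moves", "arguments": {"steps": [{"translation": [-0.01, 0.07, 0], "rotation": [0, 0, 0]}, {"translation": [-0.03, 0.15, 0], "rotation": [0, 0, 0]}, {"translation": [-0.05, 0.24, 0], "rotation": [0, 0, 0]}, {"translation": [-0.07, 0.33, 0], "rotation": [0, 0, 0]}, {"translation": [-0.09, 0.42, 0], "rotation": [0, 0, 0]}, {"translation": [-0.11, 0.51, 0], "rotation": [0, 0, 0]}, {"translation": [-0.12, 0.58, 0], "rotation": [0, 0, 0]}, {"translation": [-0.128, 0.63, 0], "rotation": [0, 0, 0]}, {"translation": [-0.128, 0.63, 0], "rotation": [0, 0, 0]}, {"translation": [-0.128, 0.63, 0], "rotation": [0, 0, 0]}]}}

```text
t: 11.48
eef_pos: [0.5217, 0.1566, 0.2209]
ee_rot: [3.14, -0.0, -1.194]
force: [-0.3, 0.3, -1.8]
width: 0.0277
gripper_force: 35.0
```

Run:
```python
from h import *
print(get_state()['eef_pos'],get_state()['force'])
```

```text
[0.52174193 0.15656949 0.22085552] [-0.31342687  0.26397869 -1.81655831]
```

Emit:
{"name": "apply_moves", "arguments": {"steps": [{"translation": [0, 0, -0.04], "rotation": [0, 0, 0]}, {"translation": [0, 0, -0.08], "rotation": [0, 0, 0]}, {"translation": [0, 0, -0.12], "rotation": [0, 0, 0]}, {"translation": [0, 0, -0.16], "rotation": [0, 0, 0]}, {"translation": [0, 0, -0.19], "rotation": [0, 0, 0]}, {"translation": [0, 0, -0.22], "rotation": [0, 0, 0]}, {"translation": [0, 0, -0.24], "rotation": [0, 0, 0]}, {"translation": [0, 0, -0.25], "rotation": [0, 0, 0]}, {"translation": [0, 0, -0.25], "rotation": [0, 0, 0]}, {"translation": [0, 0, -0.25], "rotation": [0, 0, 0]}]}}

```text
t: 12.32
eef_pos: [0.5224, 0.1565, 0.1593]
ee_rot: [-3.141, -0.0, -1.196]
force: [-0.2, -0.3, -1.5]
width: 0.0276
gripper_force: 35.0
```

Run:
```python
from h import *
import cv2,pickle
s=get_state();print(s['eef_pos'],s['force'])
m=camera_model("wrist");w=grab_frame("wrist");f=grab_frame("scene");pickle.dump(m,open("w6.pkl","wb"))
Z=lambda i,u,v,a:cv2.resize(i[v:v+a*3//4,u:u+a],(400,300),interpolation=cv2.INTER_CUBIC)
cv2.imwrite("pics/s6.png",np.hstack([Z(f,290,160,100),Z(w,180,140,200)]))
```

```text
[0.52239634 0.15652261 0.15925346] [-0.23566503 -0.27343476 -1.51169257]
```

View pics/s6.png

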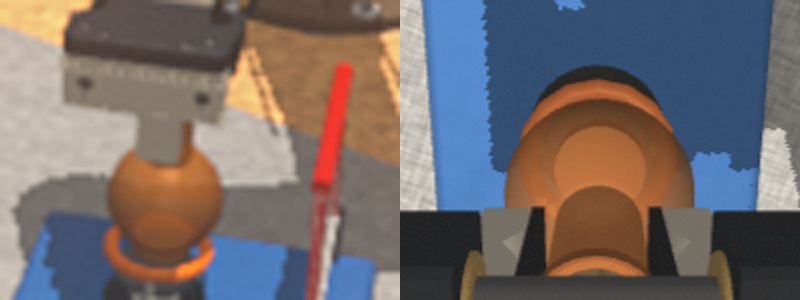

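Run:
```python
from h import *
import pickle;mw=pickle.load(open("w6.pkl","rb"));ms=camera_model("scene")
def px(m,p): v=R.from_euler('xyz',m['rotation']).as_matrix().T@(np.array(p)-m['xyz']);return np.array([m['fx']*v[0]/v[2]+m['cx'],m['fy']*v[1]/v[2]+m['cy']]).round(1)
X=np.array([.931,.365]);Y=np.array([-.365,.931]);t=np.array([.5224,.1565])
a=np.linspace(0,2*np.pi,721)
def sph(m,p):  # silhouette bounds
    u=np.random.default_rng(0).normal(size=(8000,3));u/=np.linalg.norm(u,axis=1)[:,None]
    q=np.array([px(m,p+.032*k) for k in u]);return q.min(0),q.max(0)
for off in(0,):
  B=np.array([*t,.1593-.038]);print("bulb wrist",*sph(mw,B),"scene",*sph(ms,B))
C=np.array([*t,.086])
def torus(m,c): 
  q=[]
  for h in a[::6]:
    for k in a[::30]:
      r=.027+.004*np.cos(k);q.append(px(m,c+[r*np.cos(h),r*np.sin(h),.004*np.sin(k)]))
  q=np.array(q);return q.min(0),q.max(0)
print("ring wrist",*torus(mw,C),"scene",*torus(ms,C))
print("meas bulb wrist cols",180+105/2,180+293/2,"top",140+98/2,"scene cols",290+107/4,290+224/4,"top",160+143/4)
print("meas ring wrist top",140+79/2,"scene cols",290+104/4,290+215/4,"bottom",160+283/4)
```

```text
bulb wrist [230.9 186.5] [328.1 284. ] scene [315.1 194.2] [344.5 223.4]
ring wrist [239.2 178.5] [319.3 255.3] scene [314.9 213.1] [342.7 231. ]
meas bulb wrist cols 232.5 326.5 top 189.0 scene cols 316.75 346.0 top 195.75
meas ring wrist top 179.5 scene cols 316.0 343.75 bottom 230.75
```

Everything lines up within about 1 mm. Pressing down gradually.

Emit:
{"name": "apply_moves", "arguments": {"steps": [{"translation": [0, 0, -0.015], "rotation": [0, 0, 0]}, {"translation": [0, 0, -0.03], "rotation": [0, 0, 0]}, {"translation": [0, 0, -0.04], "rotation": [0, 0, 0]}, {"translation": [0, 0, -0.05], "rotation": [0, 0, 0]}, {"translation": [0, 0, -0.06], "rotation": [0, 0, 0]}, {"translation": [0, 0, -0.068], "rotation": [0, 0, 0]}, {"translation": [0, 0, -0.076], "rotation": [0, 0, 0]}, {"translation": [0, 0, -0.084], "rotation": [0, 0, 0]}, {"translation": [0, 0, -0.09], "rotation": [0, 0, 0]}, {"translation": [0, 0, -0.09], "rotation": [0, 0, 0]}]}}

```text
t: 13.25
eef_pos: [0.5227, 0.1565, 0.1368]
ee_rot: [-3.141, -0.0, -1.196]
force: [0.4, -2.3, 6.5]
width: 0.0277
gripper_force: 35.0
```

Emit:
{"name": "apply_moves", "arguments": {"steps": [{"translation": [0, 0, -0.004], "rotation": [0, 0, 0]}, {"translation": [0, 0, -0.008], "rotation": [0, 0, 0]}, {"translation": [0, 0, -0.012], "rotation": [0, 0, 0]}, {"translation": [0, 0, -0.016], "rotation": [0, 0, 0]}, {"translation": [0, 0, -0.02], "rotation": [0, 0, 0]}, {"translation": [0, 0, -0.02], "rotation": [0, 0, 0]}, {"translation": [0, 0, -0.02], "rotation": [0, 0, 0]}, {"translation": [0, 0, -0.02], "rotation": [0, 0, 0]}, {"translation": [0, 0, -0.02], "rotation": [0, 0, 0]}, {"translation": [0, 0, -0.02], "rotation": [0, 0, 0]}]}}

```text
t: 14.08
eef_pos: [0.5231, 0.1565, 0.1326]
ee_rot: [-3.14, -0.0, -1.196]
force: [0.8, -2.1, 9.2]
width: 0.0276
gripper_force: 35.0
```

Emit:
{"name": "apply_moves", "arguments": {"steps": [{"translation": [0, 0, -0.004], "rotation": [0, 0, 0]}, {"translation": [0, 0, -0.004], "rotation": [0, 0, 0]}, {"translation": [0, 0, -0.004], "rotation": [0, 0, 0]}, {"translation": [0, 0, -0.004], "rotation": [0, 0, 0]}, {"translation": [0, 0, -0.004], "rotation": [0, 0, 0]}, {"translation": [0, 0, -0.004], "rotation": [0, 0, 0]}, {"translation": [0, 0, -0.004], "rotation": [0, 0, 0]}, {"translation": [0, 0, -0.004], "rotation": [0, 0, 0]}, {"translation": [0, 0, -0.004], "rotation": [0, 0, 0]}, {"translation": [0, 0, -0.004], "rotation": [0, 0, 0]}]}}

```text
t: 14.92
eef_pos: [0.5236, 0.1565, 0.1323]
ee_rot: [-3.139, -0.001, -1.195]
force: [-0.3, -4.1, 12.7]
width: 0.0271
gripper_force: 35.0
```

Run:
```python
from h import *
import cv2,pickle
s=get_state();print(s['eef_pos'],s['force'])
m=camera_model("wrist");w=grab_frame("wrist");f=grab_frame("scene");pickle.dump(m,open("w7.pkl","wb"))
Z=lambda i,u,v,a:cv2.resize(i[v:v+a*3//4,u:u+a],(400,300),interpolation=cv2.INTER_CUBIC)
cv2.imwrite("pics/s7.png",np.hstack([Z(f,290,160,100),Z(w,180,140,200)]))
```

```text
[0.52362761 0.15649395 0.13232147] [-0.30458275 -4.07564892 12.7045903 ]
```

View pics/s7.png

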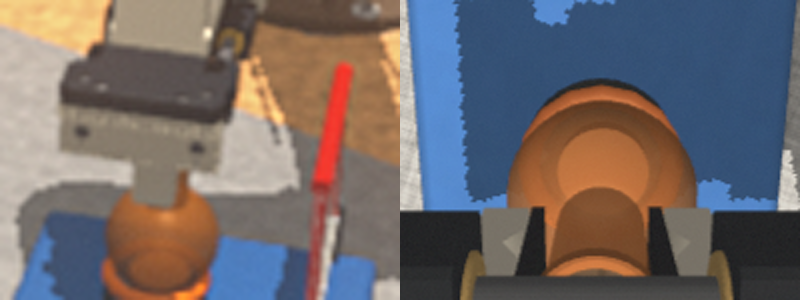

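The bulb sits in the ring at scene crop (162,240), against a ring centre near column 158; at this view angle that counts as centred. The force jumped over the last 0.3 mm, so the ring is on its stop. The rail at (345,65)–(323,185) has not moved. Handing in.

```bash
python3 -c "
from station import *
print(job_done())"
```

```text
the job is handed in; nothing more can be done
None
```

I handed the job in at about 15 s of the 69 s allowed: the splash cover stands upright (about 1.53 rad) and the gripper is still holding the amber flask upright, pressed to the bottom of the ring's travel; hand-in gave no verdict.

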